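# Stand up the fallen bottle and clip it into its bracket

### The arm

A 6-joint arm with a two-finger parallel gripper is mounted at the origin on a cart in front of the work surface, level with it; the furniture and walls round the work are solid. World frame = base frame: x ahead of the robot, y to its left, z up, the work surface at z = 0. Lengths are in m, angles in rad, forces in N, time in s.
With the tool pointing down it reaches from about 0.3 to 0.775 m from the base axis. Payload 14.6 kg.
Tool frame: the origin (TCP) lies midway between the tips of the shut fingers; the grasp point (between the pads) lies grasp_offset behind it (grasp_offset is the distance from the TCP to the grasp point, in m); z points along the fingers, y is the line along which they close (so a half turn about z gives the same grasp; the last joint's range is limited). The gripper opens to 85 mm and grips with 20 to 120 N. Pads are 22 mm wide; open, the fingers measure 114 mm over their backs; the gripper's body (76 mm by 85 mm) begins 54 mm behind the grasp point. The pads swing forward as they close: fully open they stand 13 mm farther back than shut.
Start: joints at [-1.172, 0.3, 1.521, -0, 1.321, -0.067], TCP at [0.247, -0.491, 0.231] pointing down, gripper open.
Joint ranges: [-3.03, 3.03], [-0.79, 2.21], [0.23, 2.52], [-1.04, 4.18], [0, 3.07], [-2.55, 2.55]. Speed limits (rad/s): [2.22, 2.22, 2.57, 3.14, 3.14, 3.14].

### API

Orientations are given as a unit quaternion [w, x, y, z].
In Python, from plant import * gives the robot as it stands.
- The arm moves only by the tool play_rows, never from a script. Its argument "targets" is a list of rows, each an object of numbers: "dx", "dy", "dz": the shift along the world's x, y, z in mm; "ax", "ay", "az": the turn, a rotation vector about the world's x, y, z in degrees; "jaw": the finger opening in mm, from 0 to 85.4. A call has 1 to 5 rows; each row is the pose to reach, as a shift and turn from the pose commanded when the call began; what a row does not reach only later rows make up. A row lasts 1/12 s, in which the tool goes at most 41.7 mm and 7.16 degrees, less where a joint would pass 70% of its speed; a pose out of reach is approached as far as the arm can. A call with a gripper value outside its range is refused whole. The fingers move at their own pace and stop on an object; the grip force is fixed at half the most. Time passes only in rows, so rows that repeat a pose let the fingers close. It gives the time, the measured TCP pose, the force, the opening and the grip force at its end, in the units of the state.
- get_obs(): the state, without advancing time (a new reading comes with each control period).
- camera(name): name is "side" or "top" or "wrist"; returns a dict with "pixels" (400x640x3 uint8, red, green, blue), "intrinsics" (3x3 intrinsics, pixels), "R" (3x3) and "t" (3): a world point X has camera coordinates R X + t. Camera axes: x right, y down, z forward; pixel columns grow to the right and rows downward; lengths in m; the calibration is good to about 2 mm. A picture is of the moment at which its call begins. There is no depth.
- hand_in(): hands the job in; it is judged then, once.
Trained networks look in a picture, given as the dict that the camera call returned (one of the last four; its "shot" number tells which), for a name from the list of things; names that differ only in an ending like _2 or _b are one class to them, and where a whole thing is asked for, a point or a joint stands for the part that bears it (a point fixed in the world has none). Each returns a list of dicts, best first, with "conf" (0 to 1); they miss things now and then, are a little off and sometimes report something else, mostly with a low value. They report only what shows in the picture. A call takes as long as a camera call.
- recognise(picture, label): "position" ([column, row] in pixels, amid what is visible of it).
- place_of(picture, label): "position" ([column, row] in pixels: a listed point, or the origin of a listed thing).
The state is a dict: "time_s": time; "q": joint angles; "joint_vel": joint speeds; "tau": joint torques, N m; "eef_pos": TCP position; "ee_rot": TCP orientation; "ft_force": force on the tool from outside, world axes, zero at the start; "ft_torque": the same for the moment, N m; "width": finger opening in m; "gripper_force": force on a finger pad.
Only numpy, scipy, OpenCV 4.12 (cv2) and the standard library are available. Lean on these libraries where they do the work, as an engineer would, in place of code of your own. Each camera call takes 0.05 s, during which the arm holds its last target. There are 200 camera calls.

### The job

The slim aluminium bottle has been knocked over. Raise its cap end so that it pivots on the edge of its foot and stands, then slide it upright into the spring clip of its bracket until it snaps fully home, and let go. Its foot stays on the table all the while, and the things round it stay where they are.

Things in the scene. Friction and masses are not known exactly. Their poses are not given: they have to be found in the camera images.
- slim_bottle: spun aluminium bottle with white screw cap, lying on its side at the start. 181 mm long: body 69 mm in diameter for the first 125 mm or so, then a shoulder; cap 53 mm in diameter, from 152 to 181 mm. 0.27 to 0.45 kg. Standing free, it topples if pushed much above 45 mm. Origin at the centre of its underside (foot), its z axis points from foot to cap (lying, the origin is 34 mm up).
- bracket: bottle bracket, fixed: heavy grey foot plate, upright grey back plate (90 mm wide, 125 mm high, 51 mm behind the origin; foot plate 116 mm wide, up to 143 mm behind), spring clip in front. Origin on the table at the axis of a bottle clipped fully home; x from the clip's open mouth to the back plate (the bottle goes in along +x), z up. No floor: the bottle slides on the table.
- clip_mouth (a point): middle of the clip's open mouth: between the tips of the flared lips (about 80 mm apart), 38 mm in front of the bracket's origin, 58 mm above the table. The two steel jaws (strip 44 to 72 mm high, 71 mm inner diameter, throat 57 mm) spring aside when the bottle is pressed in with about 10 N at 45 to 60 mm height, and close behind its widest part.
- wide_bottle: bystander: wider aluminium bottle with white cap, upright, 81 mm in diameter, 181 mm high; origin at the centre of its underside
- pink_jar: bystander: low jar with pink lid, 98 mm in diameter, 59 mm high; origin at the centre of its underside
- cream_lid_jar: bystander: jar with cream-coloured lid, 102 mm in diameter, 143 mm high; origin at the centre of its underside
- yellow_lid: bystander: flat yellow lid, 78 mm in diameter, 15 mm high; origin at the centre of its underside

How it is judged:
On the way:
1. the slim bottle stands upright on its foot on the table (angle between slim_bottle's own z axis and vertical below 0.12 rad and height (world z) of slim_bottle below 0.008 m), for 0.2 s.
At the end, for the whole second after the job is handed in: the slim bottle stands on the table, cap up, within 0.06 rad of vertical, its foot centre within 6 mm of the bracket's origin (snapped home behind the jaws), at rest (horizontal distance between slim_bottle and bracket below 0.006 m and angle between slim_bottle's own z axis and vertical below 0.06 rad and height (world z) of slim_bottle between -0.005 and 0.005 m and linear speed of slim_bottle below 0.02 m/s); the robot touches nothing.
It fails at once if the slim bottle's foot is lifted off the table by more than about 2 cm (its centre lies 34 mm high at the start and sinks to 0 as the bottle pivots up) (height (world z) of slim_bottle above 0.055 m or (angle between slim_bottle's own z axis and vertical below 0.5 rad and height (world z) of slim_bottle above 0.036 m) or (angle between slim_bottle's own z axis and vertical below 0.2 rad and height (world z) of slim_bottle above 0.025 m)).
It fails at once if a bystander is moved more than 30 mm (distance of any of wide_bottle, pink_jar, cream_lid_jar, yellow_lid from where it was at the start of the episode above 0.03 m).
It also fails if it takes over 69 s, if anything falls off the work surface, if the arm or the gripper's body presses on something with over 40 N, if the wrist force passes 120 N, or if a joint passes its speed limit or range.

## Working session

There is one attempt and no reset: what is moved stays moved. The work goes in short steps, Python scripts to look and compute and a tool call to move; the robot and the scene stay as the last step left them, time stands still between calls to the robot, and variables do not carry over. Pictures are saved under pics/ and viewed, at most 10 in all, crops included, and the job is handed in when it is done.

Besides the shell and the picture viewer there is one more tool, called after "Request:" in YAML: its name, and indented under it one key for each argument. play_rows: Moves the arm, as the interface text tells. Its arguments: {"type":"object","properties":{"targets":{"type":"array","items":{"type":"object","properties":{"dx":{"type":"number"},"dy":{"type":"number"},"dz":{"type":"number"},"ax":{"type":"number"},"ay":{"type":"number"},"az":{"type":"number"},"jaw":{"type":"number"}}}}},"required":["targets"]}

```bash
mkdir -p pics; cat > h.py <<'E'
from plant import *
import numpy as np, cv2
def ray(p,px):
    K,R,t=map(np.array,(p["intrinsics"],p["R"],p["t"]))
    d=R.T@np.linalg.solve(K,[px[0],px[1],1.]); return -R.T@t,d
def atz(p,px,z):
    c,d=ray(p,px); return c+d*(z-c[2])/d[2]
def tri(rs):
    A=np.zeros((3,3));b=np.zeros(3)
    for c,d in rs:
        d=d/np.linalg.norm(d);P=np.eye(3)-np.outer(d,d);A+=P;b+=P@c
    return np.linalg.solve(A,b)
def proj(p,X):
    K,R,t=map(np.array,(p["intrinsics"],p["R"],p["t"]))
    u=K@(R@np.array(X)+t); return u[:2]/u[2]
def save(p,n): cv2.imwrite(f"pics/{n}.png",p["pixels"][:,:,::-1])
E
python3 - <<'E'
from h import *
np.set_printoptions(precision=3,suppress=True)
ps={n:camera(n) for n in("side","top")}
for n,p in ps.items():
    save(p,n+"0"); print(n,-np.array(p["R"]).T@p["t"])
for l in "slim_bottle bracket clip_mouth wide_bottle pink_jar cream_lid_jar yellow_lid".split():
    rs=[]
    for n,p in ps.items():
        r=place_of(p,l)[:2]; print(l,n,[(np.round(q["position"]),round(q["conf"],2)) for q in r], atz(p,r[0]["position"],{"slim_bottle":.034,"clip_mouth":.058}.get(l,0)) if r else'')
        if r: rs.append(ray(p,r[0]["position"]))
    if len(rs)==2: print("  tri",tri(rs))
o=get_obs();print(o["eef_pos"],o["ee_rot"],o["time_s"],grasp_offset if 'grasp_offset' in globals() else None)
E
```

```text
side [ 0.544 -1.251  0.55 ]
top [ 0.093 -0.064  1.459]
slim_bottle side [(array([292., 194.]), 0.59)] [ 0.479 -0.068  0.034]
slim_bottle top [(array([325., 210.]), 0.63), (array([302., 169.]), 0.55)] [ 0.477 -0.084  0.034]
  tri [ 0.478 -0.083  0.04 ]
bracket side [(array([344., 172.]), 0.68)] [0.626 0.173 0.   ]
bracket top [(array([251., 181.]), 0.9)] [0.618 0.155 0.   ]
  tri [0.621 0.155 0.005]
clip_mouth side [(array([329., 160.]), 0.77), (array([288., 195.]), 0.47)] [0.579 0.121 0.058]
clip_mouth top [(array([249., 185.]), 0.91)] [0.584 0.154 0.058]
  tri [0.584 0.155 0.047]
wide_bottle side [(array([369., 224.]), 0.89)] [ 0.668 -0.178  0.   ]
wide_bottle top [(array([350., 158.]), 0.6)] [ 0.659 -0.191  0.   ]
  tri [ 0.662 -0.191  0.005]
pink_jar side [(array([358., 200.]), 0.87), (array([346., 173.]), 0.22)] [ 0.653 -0.035  0.   ]
pink_jar top [(array([306., 172.]), 0.66)] [ 0.626 -0.033  0.   ]
  tri [ 0.642 -0.032 -0.006]
cream_lid_jar side [(array([318., 282.]), 0.63)] [ 0.543 -0.424  0.   ]
cream_lid_jar top [(array([254., 182.]), 0.65), (array([420., 183.]), 0.58)] [0.613 0.146 0.   ]
  tri [ 0.632  0.166 -0.34 ]
yellow_lid side [(array([255., 172.]), 0.54)] [0.353 0.184 0.   ]
yellow_lid top [(array([249., 262.]), 0.66)] [0.339 0.182 0.   ]
  tri [ 0.346  0.184 -0.002]
[ 0.247 -0.491  0.231] [ 0.     0.973  0.231 -0.   ] 0.8 0.0187
```

View pics/top0.png

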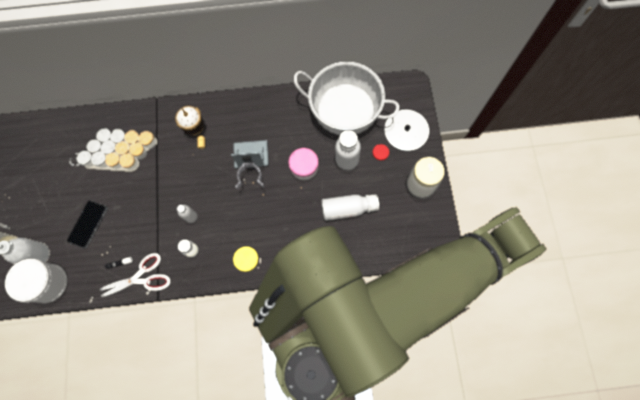

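View pics/side0.png

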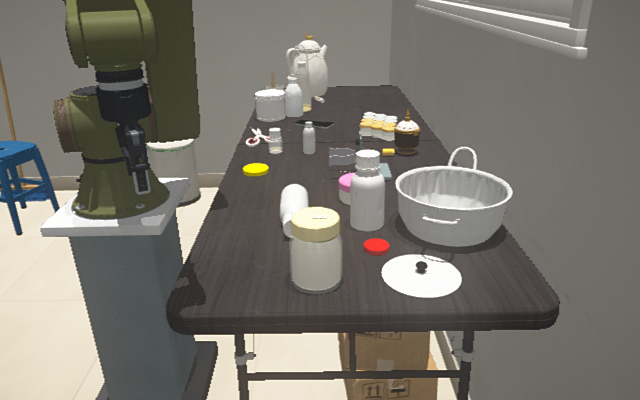

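Top view: the slim bottle lies with its foot at about (323,209) and cap at (378,203), so it points along −y. The bracket clip opens downward at (249,185), with its back plate at (250,150). The side view shows the bottle behind the cream-lid jar and the bracket at (342,158). Next I'll refine the bottle axis and the bracket yaw.

```bash
python3 - <<'E'
from h import *
np.set_printoptions(precision=3,suppress=True)
p=camera("top")
g=p["pixels"]
for (x0,x1,y0,y1,n) in [(300,400,180,235,"a"),(215,290,130,200,"b")]:
    c=g[y0:y1,x0:x1,::-1]; 
    cv2.imwrite(f"pics/top_{n}.png",cv2.resize(c,None,fx=7,fy=7,interpolation=cv2.INTER_CUBIC))
sub=g[185:235,312:390].astype(int); m=((sub.min(2))>110).astype(np.uint8)
n,l,s,c=cv2.connectedComponentsWithStats(m); k=1+np.argmax(s[1:,4]); yy,xx=np.where(l==k)
pts=np.array([atz(p,(x+312,y+185),.036)[:2] for x,y in zip(xx,yy)])
u=np.linalg.svd(pts-pts.mean(0),full_matrices=False)[2][0]; u*=-np.sign(u[1]); a=(pts-pts.mean(0))@u
v=np.array([-u[1],u[0]]);b=(pts-pts.mean(0))@v
print(s[k],"axis",u,"ends",pts.mean(0)+u*a.min(),pts.mean(0)+u*a.max(),a.max()-a.min(),b.max()-b.min())
print(recognise(p,"cream_lid_jar"),atz(p,(425,170),.143))
E
```

```text
[   9    9   59   26 1132] axis [ 0.03 -1.  ] ends [ 0.477 -0.074] [ 0.483 -0.265] 0.19060318500134243 0.07382915683487914
[{'position': [426.6, 178.9], 'conf': 0.81}] [ 0.538 -0.407  0.143]
```

View pics/top_b.png

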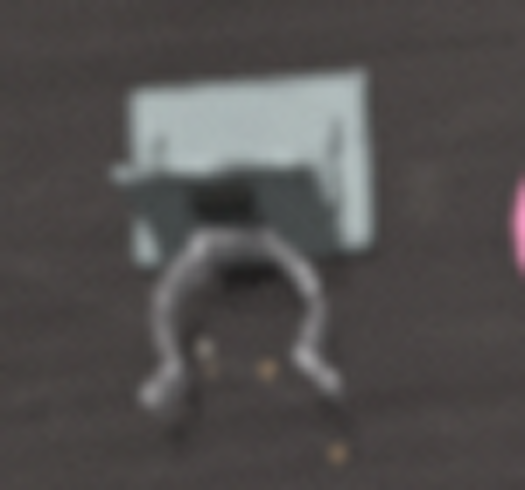

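Request:
play_rows:
  targets:
    - {"dx": 20, "dy": 20, "dz": 10, "az": 6, "jaw": 85}
    - {"dx": 45, "dy": 50, "dz": 20, "az": 13}
    - {"dx": 70, "dy": 80, "dz": 30, "az": 20}
    - {"dx": 95, "dy": 105, "dz": 30, "az": 27}
    - {"dx": 120, "dy": 130, "dz": 30, "az": 33}

```text
validation failed for argument at $.ta...
```

```bash
python3 - <<'E'
from h import *
np.set_printoptions(precision=4,suppress=True)
p=camera("top")
print("foot0",)
T=[atz(p,a,.058)[:2] for a in((236.4,186.1),(262.9,185))]; print("tips",T,(T[0]+T[1])/2)
print("ringback",atz(p,(248.6,164.3),.072)[:2])
C=[atz(p,a,.008)[:2] for a in((233.9,142.9),(267.4,140),(268.1,165),(235,168.3))]; print("plate",C)
e=C[0]-C[1]; print("yaw from back edge",np.degrees(np.arctan2(-e[0],e[1])))
e=T[0]-T[1]; print("yaw from tips",np.degrees(np.arctan2(-e[0],e[1])))
e=C[0]-C[3]; print(np.degrees(np.arctan2(e[1],e[0])));e=C[1]-C[2]; print(np.degrees(np.arctan2(e[1],e[0])))
E
```

```text
foot0
tips [array([0.5839, 0.1969]), array([0.5775, 0.1099])] [0.5807 0.1534]
ringback [0.6501 0.1499]
plate [array([0.762, 0.206]), array([0.7591, 0.0882]), array([0.6653, 0.0929]), array([0.6666, 0.2074])]
yaw from back edge -1.3909786413767766
yaw from tips -4.219546175960943
-0.8542930919211469
-2.870507636166017
```

Request:
play_rows:
  targets:
    - {"dx": 20, "dy": 20, "dz": 10, "ax": 0, "ay": 0, "az": 6, "jaw": 85}
    - {"dx": 45, "dy": 50, "dz": 20, "ax": 0, "ay": 0, "az": 13, "jaw": 85}
    - {"dx": 70, "dy": 80, "dz": 30, "ax": 0, "ay": 0, "az": 20, "jaw": 85}
    - {"dx": 95, "dy": 105, "dz": 30, "ax": 0, "ay": 0, "az": 27, "jaw": 85}
    - {"dx": 120, "dy": 130, "dz": 30, "ax": 0, "ay": 0, "az": 33, "jaw": 85}

```text
time_s: 1.37
eef_pos: [0.368, -0.3601, 0.2621]
ee_rot: [0.001, 0.866, 0.5, 0.0]
ft_force: [0.8, -0.3, -0.5]
width: 0.0852
gripper_force: 0.0
```

Request:
play_rows:
  targets:
    - {"dx": 25, "dy": 25, "dz": 0, "ax": 0, "ay": 0, "az": 6, "jaw": 85}
    - {"dx": 50, "dy": 50, "dz": 0, "ax": 0, "ay": 0, "az": 13, "jaw": 85}
    - {"dx": 75, "dy": 75, "dz": 0, "ax": 0, "ay": 0, "az": 20, "jaw": 85}
    - {"dx": 100, "dy": 100, "dz": -20, "ax": 0, "ay": 0, "az": 26, "jaw": 85}
    - {"dx": 114, "dy": 120, "dz": -40, "ax": 0, "ay": 0, "az": 32, "jaw": 85}

```text
time_s: 1.78
eef_pos: [0.4832, -0.2396, 0.2216]
ee_rot: [0.001, 0.694, 0.72, 0.0]
ft_force: [0.8, -1.0, -0.4]
width: 0.0849
gripper_force: 0.0
```

Request:
play_rows:
  targets:
    - {"dx": 0, "dy": 0, "dz": 0, "ax": 6, "ay": 0, "az": 0, "jaw": 85}
    - {"dx": 0, "dy": 0, "dz": 0, "ax": 12, "ay": 0, "az": 0, "jaw": 85}
    - {"dx": 0, "dy": 0, "dz": 0, "ax": 18, "ay": 0, "az": 0, "jaw": 85}
    - {"dx": 0, "dy": 0, "dz": 0, "ax": 25, "ay": 0, "az": 0, "jaw": 85}
    - {"dx": 0, "dy": 0, "dz": 0, "ax": 25, "ay": 0, "az": 0, "jaw": 85}

```text
time_s: 2.2
eef_pos: [0.4804, -0.2427, 0.2199]
ee_rot: [-0.154, 0.68, 0.699, 0.158]
ft_force: [-1.0, -0.1, -1.6]
width: 0.085
gripper_force: 0.0
```

```bash
python3 - <<'E'
from h import *
from scipy.spatial.transform import Rotation as Ro
np.set_printoptions(precision=4,suppress=True)
p=camera("wrist"); save(p,"wrist1"); o=get_obs()
q=o["ee_rot"];print(o["eef_pos"],Ro.from_quat([q[1],q[2],q[3],q[0]]).as_matrix(),o["q"])
print(proj(p,(.477,-.079,.034)),proj(p,(.482,-.245,.034)),proj(p,(.483,-.26,.034)))
E
```

```text
[ 0.4806 -0.2426  0.22  ] [[-0.0267  0.9996 -0.0007]
 [ 0.9055  0.0244  0.4236]
 [ 0.4235  0.0107 -0.9058]] [-0.686   0.4224  1.4364  0.3335  1.5713 -0.7615]
[314.0444  99.2634] [314.8263 254.9075] [315.4453 270.008 ]
```

View pics/wrist1.png

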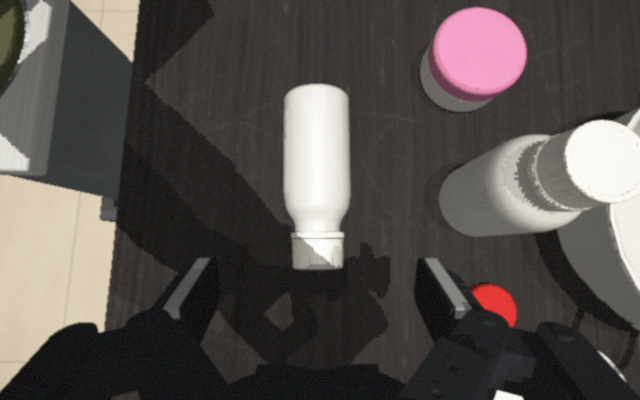

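The wrist view shows the bottle's cap at about (318,251) and its foot at (317,85), centred between the fingers and 3 mm further in +x than predicted. I'll descend.

Request:
play_rows:
  targets:
    - {"dx": 4, "dy": 6, "dz": -40, "ax": 0, "ay": 0, "az": 0, "jaw": 85}
    - {"dx": 4, "dy": 6, "dz": -80, "ax": 0, "ay": 0, "az": 0, "jaw": 85}
    - {"dx": 4, "dy": 6, "dz": -120, "ax": 0, "ay": 0, "az": 0, "jaw": 85}
    - {"dx": 4, "dy": 6, "dz": -150, "ax": 0, "ay": 0, "az": 0, "jaw": 85}
    - {"dx": 4, "dy": 6, "dz": -170, "ax": 0, "ay": 0, "az": 0, "jaw": 85}

```text
time_s: 2.67
eef_pos: [0.4842, -0.2343, 0.0485]
ee_rot: [-0.151, 0.68, 0.701, 0.154]
ft_force: [0.1, -0.4, 0.2]
width: 0.085
gripper_force: 0.0
```

Request:
play_rows:
  targets:
    - {"dx": 0, "dy": 0, "dz": -15, "ax": 0, "ay": 0, "az": 0, "jaw": 85}
    - {"dx": 0, "dy": 0, "dz": -30, "ax": 0, "ay": 0, "az": 0, "jaw": 85}
    - {"dx": 0, "dy": 0, "dz": -34, "ax": 0, "ay": 0, "az": 0, "jaw": 85}
    - {"dx": 0, "dy": 0, "dz": -34, "ax": 0, "ay": 0, "az": 0, "jaw": 45}
    - {"dx": 0, "dy": 0, "dz": -34, "ax": 0, "ay": 0, "az": 0, "jaw": 45}

```text
time_s: 3.08
eef_pos: [0.4854, -0.2355, 0.0181]
ee_rot: [-0.15, 0.68, 0.701, 0.155]
ft_force: [0.5, -0.0, 0.3]
width: 0.0635
gripper_force: 0.0
```

Request:
play_rows:
  targets:
    - {"dx": 0, "dy": 0, "dz": 0, "ax": 0, "ay": 0, "az": 0, "jaw": 40}
    - {"dx": 0, "dy": 0, "dz": 0, "ax": 0, "ay": 0, "az": 0, "jaw": 40}
    - {"dx": 0, "dy": 0, "dz": 0, "ax": 0, "ay": 0, "az": 0, "jaw": 40}
    - {"dx": 0, "dy": 0, "dz": 0, "ax": 0, "ay": 0, "az": 0, "jaw": 40}
    - {"dx": 0, "dy": 0, "dz": 0, "ax": 0, "ay": 0, "az": 0, "jaw": 40}

```text
time_s: 3.5
eef_pos: [0.4855, -0.236, 0.0182]
ee_rot: [-0.15, 0.68, 0.701, 0.155]
ft_force: [0.9, -3.5, 6.6]
width: 0.0499
gripper_force: 61.9
```

Request:
play_rows:
  targets:
    - {"dx": 0, "dy": 3, "dz": 16, "ax": -6, "ay": -0.2, "az": 0, "jaw": 40}
    - {"dx": 0, "dy": 7, "dz": 32, "ax": -12, "ay": -0.4, "az": 0, "jaw": 40}
    - {"dx": 0, "dy": 13, "dz": 48, "ax": -18, "ay": -0.5, "az": 0, "jaw": 40}
    - {"dx": -1, "dy": 21, "dz": 62, "ax": -24, "ay": -0.7, "az": 0, "jaw": 40}
    - {"dx": -1, "dy": 30, "dz": 76, "ax": -30, "ay": -0.9, "az": 0, "jaw": 40}

```text
time_s: 3.92
eef_pos: [0.4842, -0.2055, 0.0947]
ee_rot: [0.039, 0.695, 0.718, -0.027]
ft_force: [-1.3, 0.1, -2.4]
width: 0.05
gripper_force: 63.1
```

```bash
python3 - <<'E'
from h import *
p=camera("side"); c=p["pixels"][120:300,220:420,::-1]; cv2.imwrite("pics/side2.png",cv2.resize(c,None,fx=4,fy=3,interpolation=cv2.INTER_CUBIC)[:600])
o=get_obs();print(o["eef_pos"],o["ft_force"],o["q"],o["width"])
E
```

```text
[ 0.48492182 -0.20333053  0.09687149] [2.93244611 2.80026988 1.22189338] [-0.42776136  0.37589548  1.76347781 -0.10330368  0.94413944 -0.40366252] 0.04984970316869185
```

View pics/side2.png

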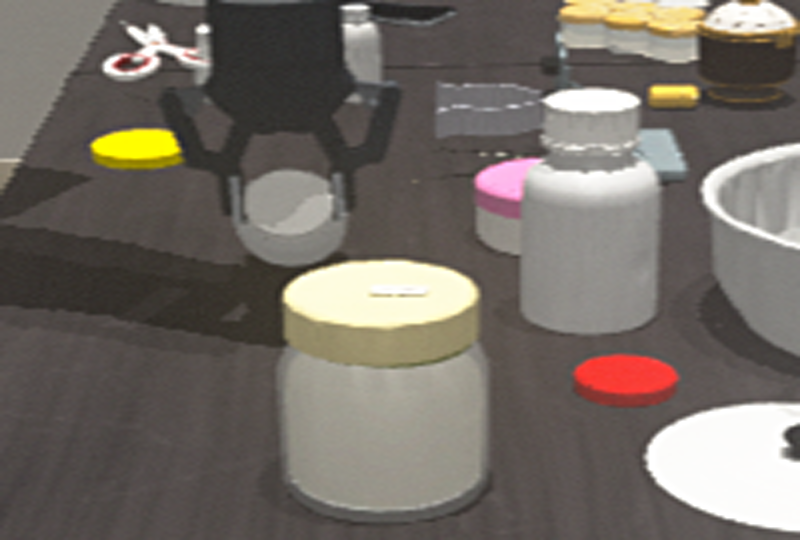

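The side crop shows the cap at (290,205) held between both pads, with the bottle tilted up and clear of its neighbours. I'll carry on pivoting.

Request:
play_rows:
  targets:
    - {"dx": 0, "dy": 11, "dz": 13, "ax": -6, "ay": -0.2, "az": 0, "jaw": 40}
    - {"dx": -1, "dy": 22, "dz": 24, "ax": -12, "ay": -0.4, "az": 0, "jaw": 40}
    - {"dx": -1, "dy": 35, "dz": 35, "ax": -18, "ay": -0.5, "az": 0, "jaw": 40}
    - {"dx": -2, "dy": 49, "dz": 44, "ax": -24, "ay": -0.7, "az": 0, "jaw": 40}
    - {"dx": -2, "dy": 64, "dz": 51, "ax": -30, "ay": -0.9, "az": 0, "jaw": 40}

```text
time_s: 4.38
eef_pos: [0.4828, -0.1412, 0.1466]
ee_rot: [0.224, 0.662, 0.685, -0.206]
ft_force: [-2.2, -1.6, -0.5]
width: 0.0493
gripper_force: 63.3
```

```bash
python3 - <<'E'
from h import *
o=get_obs();print(o["eef_pos"],o["ft_force"],o["q"],o["width"])
E
```

```text
[ 0.48276811 -0.14122298  0.14662395] [-2.20042272 -1.62090823 -0.52654537] [-0.07623823  0.2928679   1.86310484 -0.73478651  1.02931736  0.29411358] 0.04927874599304415
```

Request:
play_rows:
  targets:
    - {"dx": -5, "dy": 1, "dz": 0, "ax": 0, "ay": 0, "az": -5, "jaw": 40}
    - {"dx": -11, "dy": 1, "dz": 0, "ax": 0, "ay": 0, "az": -10, "jaw": 40}
    - {"dx": -16, "dy": 2, "dz": 0, "ax": 0, "ay": 0, "az": -15, "jaw": 40}
    - {"dx": -16, "dy": 2, "dz": 0, "ax": 0, "ay": 0, "az": -15, "jaw": 40}

```text
time_s: 4.72
eef_pos: [0.4662, -0.1396, 0.1454]
ee_rot: [0.192, 0.747, 0.592, -0.233]
ft_force: [-1.4, -2.8, 9.4]
width: 0.0499
gripper_force: 64.1
```

Request:
play_rows:
  targets:
    - {"dx": 4, "dy": 15, "dz": 6, "ax": -5.8, "ay": 1.4, "az": 0, "jaw": 40}
    - {"dx": 7, "dy": 31, "dz": 10, "ax": -11.7, "ay": 2.8, "az": 0, "jaw": 40}
    - {"dx": 11, "dy": 47, "dz": 12, "ax": -17.5, "ay": 4.1, "az": 0, "jaw": 40}

```text
time_s: 4.97
eef_pos: [0.4782, -0.0924, 0.1594]
ee_rot: [0.285, 0.699, 0.556, -0.347]
ft_force: [-0.9, -1.4, 11.2]
width: 0.0495
gripper_force: 64.5
```

```bash
python3 - <<'E'
from h import *
from scipy.spatial.transform import Rotation as Ro
o=get_obs();print(o["eef_pos"],o["ft_force"],o["q"],o["width"]);q=o["ee_rot"];print(Ro.from_quat([q[1],q[2],q[3],q[0]]).as_matrix().round(3))
p=camera("side"); c=p["pixels"][80:240,220:420,::-1]; cv2.imwrite("pics/side3.png",cv2.resize(c,None,fx=4,fy=3.7,interpolation=cv2.INTER_CUBIC)[:600])
E
```

```text
[ 0.47820311 -0.09244022  0.15939638] [-0.88796559 -1.43081765 11.24699981] [ 0.12044352  0.46211114  1.73533985 -0.87326039  1.43241489  0.70286882] 0.04949403338815241
[[ 0.141  0.976 -0.168]
 [ 0.58  -0.219 -0.785]
 [-0.803  0.013 -0.596]]
```

View pics/side3.png

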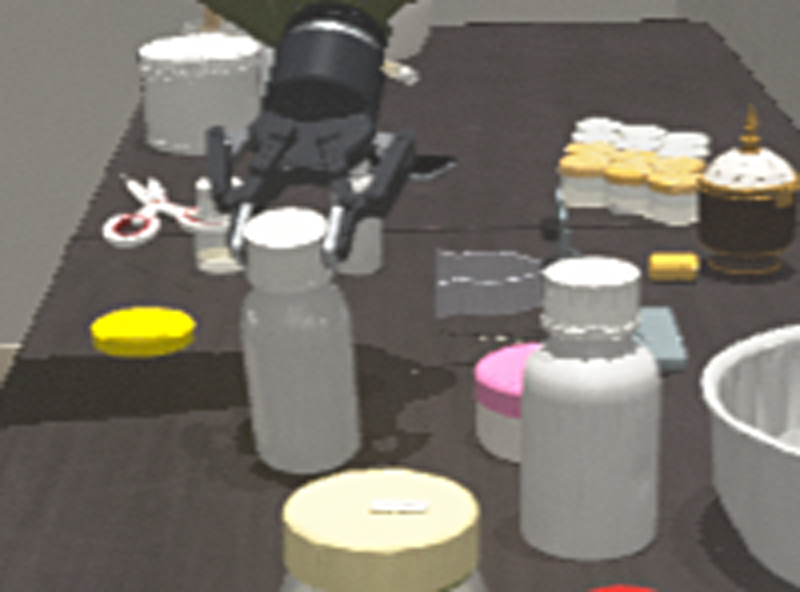

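The side crop shows the bottle about 12° short of upright, with its cap at (287,245), foot at (310,455), and everything clear. I'll finish the pivot.

Request:
play_rows:
  targets:
    - {"dx": 4, "dy": 16, "dz": 2, "ax": -5.8, "ay": 1.4, "az": 0, "jaw": 40}
    - {"dx": 8, "dy": 32, "dz": 2, "ax": -11.7, "ay": 2.8, "az": 0, "jaw": 40}
    - {"dx": 8, "dy": 32, "dz": 2, "ax": -11.7, "ay": 2.8, "az": 0, "jaw": 40}
    - {"dx": 8, "dy": 32, "dz": 2, "ax": -11.7, "ay": 2.8, "az": 0, "jaw": 40}

```text
time_s: 5.35
eef_pos: [0.4859, -0.0594, 0.1591]
ee_rot: [0.339, 0.658, 0.527, -0.419]
ft_force: [0.8, 0.4, 9.1]
width: 0.0501
gripper_force: 67.5
```

```bash
cat > s.py <<'E'
from h import *
from scipy.spatial.transform import Rotation as Ro
import sys
np.set_printoptions(precision=3,suppress=True)
o=get_obs();print(o["eef_pos"],o["ft_force"],o["q"],o["width"],o["time_s"]);q=o["ee_rot"];print(Ro.from_quat([q[1],q[2],q[3],q[0]]).as_matrix().round(3))
E
cat > v.py <<'E'
from s import *
p=camera("side"); x0,y0=int(sys.argv[2]),int(sys.argv[3]); c=p["pixels"][y0:y0+120,x0:x0+160,::-1]; cv2.imwrite(f"pics/{sys.argv[1]}.png",cv2.resize(c,None,fx=5,fy=5,interpolation=cv2.INTER_CUBIC))
rs=[]
for n,p in(("side",p),("top",camera("top"))):
    r=place_of(p,"slim_bottle")
    print(n,[(np.round(k["position"],1),k["conf"],atz(p,k["position"],0)) for k in r[:2]])
E
python3 v.py side4 230 100
```

```text
[ 0.486 -0.059  0.159] [0.813 0.432 9.107] [ 0.222  0.582  1.67  -0.967  1.605  0.795] 0.05009856870145072 5.35
[[ 0.095  0.976 -0.194]
 [ 0.409 -0.215 -0.887]
 [-0.908  0.005 -0.419]]
side [(array([293.5, 204.6]), 0.61, array([ 0.48, -0.06,  0.  ]))]
top [(array([422.2, 184. ]), 0.68, array([ 0.537, -0.425,  0.   ])), (array([312.7, 208.8]), 0.55, array([ 0.494, -0.044, -0.   ]))]
```

View pics/side4.png

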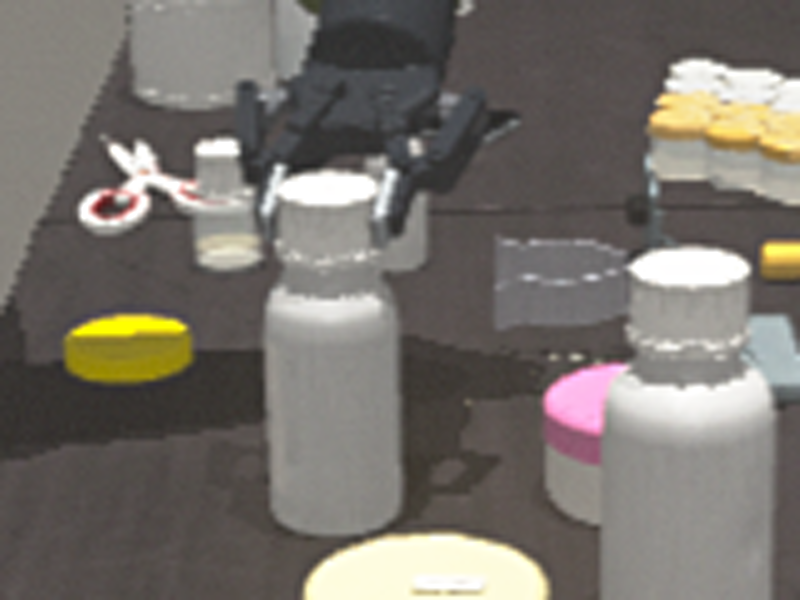

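Bottle stands, with its cap at (328,190) and foot at (335,515) and its sides vertical. I'll drag it, still held at the cap, to in front of the clip mouth.

Request:
play_rows:
  targets:
    - {"dx": 3, "dy": 10, "dz": 1, "ax": 0, "ay": 0, "az": 0, "jaw": 40}
    - {"dx": 8, "dy": 25, "dz": 1, "ax": 0, "ay": 0, "az": 0, "jaw": 40}
    - {"dx": 14, "dy": 42, "dz": 1, "ax": 0, "ay": 0, "az": 0, "jaw": 40}
    - {"dx": 20, "dy": 59, "dz": 1, "ax": 0, "ay": 0, "az": 0, "jaw": 40}
    - {"dx": 26, "dy": 75, "dz": 1, "ax": 0, "ay": 0, "az": 0, "jaw": 40}

```text
time_s: 5.97
eef_pos: [0.511, 0.0157, 0.1594]
ee_rot: [0.337, 0.658, 0.527, -0.419]
ft_force: [-0.6, -2.7, 1.1]
width: 0.0501
gripper_force: 67.3
```

Request:
play_rows:
  targets:
    - {"dx": 6, "dy": 17, "dz": 0, "ax": 0, "ay": 0, "az": 0, "jaw": 40}
    - {"dx": 12, "dy": 34, "dz": 0, "ax": 0, "ay": 0, "az": 0, "jaw": 40}
    - {"dx": 17, "dy": 50, "dz": 0, "ax": 0, "ay": 0, "az": 0, "jaw": 40}
    - {"dx": 23, "dy": 67, "dz": 0, "ax": 0, "ay": 0, "az": 0, "jaw": 40}
    - {"dx": 28, "dy": 82, "dz": 0, "ax": 0, "ay": 0, "az": 0, "jaw": 40}

```text
time_s: 6.38
eef_pos: [0.539, 0.0979, 0.1592]
ee_rot: [0.337, 0.658, 0.527, -0.419]
ft_force: [-1.4, -2.8, 0.7]
width: 0.0497
gripper_force: 67.3
```

Request:
play_rows:
  targets:
    - {"dx": 4, "dy": 14, "dz": 0, "ax": 0, "ay": 0, "az": 0, "jaw": 40}
    - {"dx": 7, "dy": 28, "dz": 0, "ax": 0, "ay": 0, "az": 0, "jaw": 40}
    - {"dx": 9, "dy": 40, "dz": 0, "ax": 0, "ay": 0, "az": 0, "jaw": 40}
    - {"dx": 9, "dy": 40, "dz": 0, "ax": 0, "ay": 0, "az": 0, "jaw": 40}
    - {"dx": 9, "dy": 40, "dz": 0, "ax": 0, "ay": 0, "az": 0, "jaw": 40}

```text
time_s: 6.8
eef_pos: [0.5478, 0.137, 0.1594]
ee_rot: [0.337, 0.658, 0.527, -0.419]
ft_force: [-2.8, -0.1, 6.2]
width: 0.0499
gripper_force: 67.8
```

```bash
python3 v.py side5 250 60; python3 - <<'E'
from h import *
p=camera("top");c=p["pixels"][130:220,210:330,::-1];cv2.imwrite("pics/top5.png",cv2.resize(c,None,fx=6,fy=6,interpolation=cv2.INTER_CUBIC))
E
```

```text
[0.548 0.137 0.159] [-2.768 -0.097  6.153] [ 0.483  0.834  1.218 -0.822  1.9    0.776] 0.04989852638905933 6.8
[[ 0.094  0.976 -0.196]
 [ 0.411 -0.217 -0.885]
 [-0.907  0.003 -0.421]]
side [(array([312.8, 178.8]), 0.57, array([0.531, 0.121, 0.   ]))]
top [(array([269.3, 199.6]), 0.65, array([0.543, 0.099, 0.   ]))]
```

View pics/side5.png

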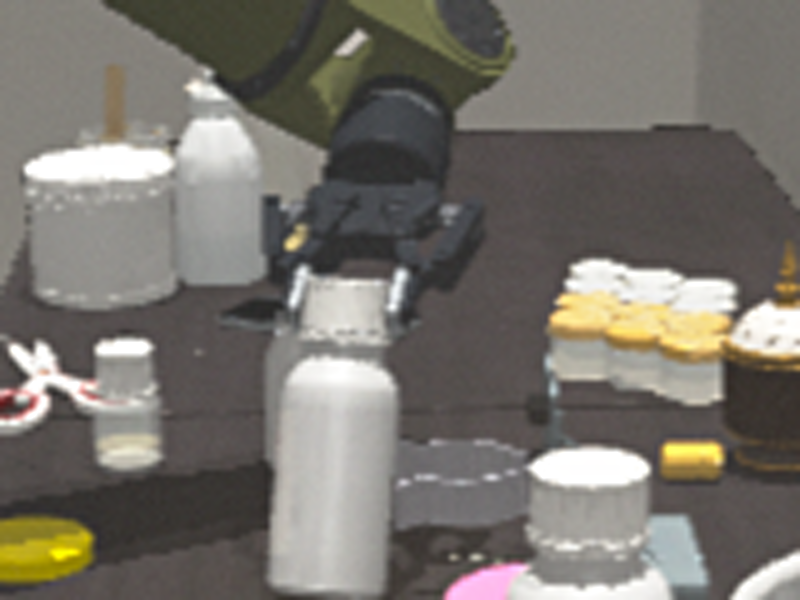

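View pics/top5.png

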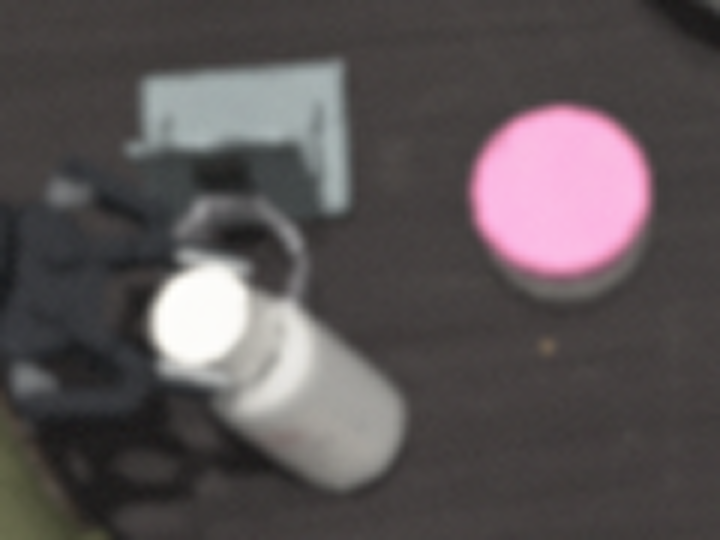

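Top crop: cap centre at (200,315) and foot end near (335,430), so the bottle has leaned about 15° toward +y because its foot dragged. I'll move the cap back over the foot and then regrasp low.

Request:
play_rows:
  targets:
    - {"dx": -3, "dy": -9, "dz": 0, "ax": 0, "ay": 0, "az": 0, "jaw": 40}
    - {"dx": -5, "dy": -18, "dz": 0, "ax": 0, "ay": 0, "az": 0, "jaw": 40}
    - {"dx": -8, "dy": -27, "dz": 0, "ax": 0, "ay": 0, "az": 0, "jaw": 40}
    - {"dx": -10, "dy": -36, "dz": 0, "ax": 0, "ay": 0, "az": 0, "jaw": 40}
    - {"dx": -10, "dy": -45, "dz": 0, "ax": 0, "ay": 0, "az": 0, "jaw": 40}

```text
time_s: 7.47
eef_pos: [0.5378, 0.091, 0.159]
ee_rot: [0.337, 0.658, 0.527, -0.418]
ft_force: [0.7, 2.6, 0.4]
width: 0.0496
gripper_force: 68.1
```

```bash
cat > tilt.py <<'E'
from s import *
# fit upright/tilted bottle: segmentation of bright pixels vs projected silhouette is overkill: cap/foot labels via two views
for n in("side","top"):
    p=camera(n)
    for f in (place_of,recognise):
        r=f(p,"slim_bottle"); print(n,f.__name__,[(np.round(k["position"],1),round(k["conf"],2),atz(p,k["position"],0 if f is place_of else .09)) for k in r[:2]])
    x,y=proj(p,(.54,.105,.08)).astype(int); c=p["pixels"][y-45:y+45,x-60:x+60,::-1]
    cv2.imwrite(f"pics/t_{n}.png",cv2.resize(c,None,fx=4,fy=4,interpolation=cv2.INTER_CUBIC)); print(x-60,y-45)
a=[cv2.imread(f"pics/t_{n}.png") for n in("side","top")]
cv2.imwrite(f"pics/{sys.argv[1]}.png",cv2.resize(np.hstack(a),None,fx=800/960,fy=800/960))
E
python3 tilt.py both6
```

```text
[0.538 0.091 0.159] [0.673 2.634 0.388] [ 0.428  0.772  1.332 -0.846  1.829  0.783] 0.04963918163427579 7.4667
[[ 0.094  0.976 -0.196]
 [ 0.412 -0.217 -0.885]
 [-0.906  0.003 -0.423]]
side call [(array([313.5, 180.8]), 0.72, array([0.533, 0.105, 0.   ]))]
side call [(array([311.6, 155.7]), 0.7, array([0.53, 0.07, 0.09]))]
255 109
top call [(array([267.9, 202.4]), 0.59, array([0.534, 0.105, 0.   ])), (array([350.4, 160. ]), 0.55, array([ 0.653, -0.193,  0.   ]))]
top call [(array([267.3, 192.4]), 0.77, array([0.54 , 0.094, 0.09 ]))]
204 148
```

View pics/both6.png

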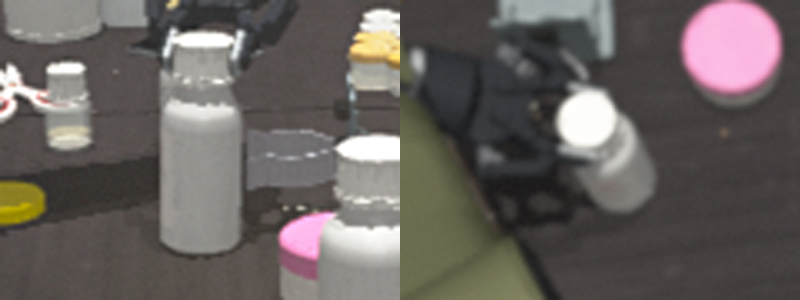

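Both crops show the bottle standing nearly upright, with the foot near (.534,.105) in agreement from both views. That was my tenth and last picture, so from here I'll work from numbers. I'll release, back off, and regrasp the cap from above with the pads in line with the drag direction.

Request:
play_rows:
  targets:
    - {"dx": 0, "dy": 0, "dz": 0, "ax": 0, "ay": 0, "az": 0, "jaw": 60}
    - {"dx": 0, "dy": 0, "dz": 0, "ax": 0, "ay": 0, "az": 0, "jaw": 75}
    - {"dx": 0, "dy": 0, "dz": 0, "ax": 0, "ay": 0, "az": 0, "jaw": 80}
    - {"dx": 0, "dy": 0, "dz": 0, "ax": 0, "ay": 0, "az": 0, "jaw": 80}

```text
time_s: 8.1
eef_pos: [0.538, 0.0917, 0.1592]
ee_rot: [0.337, 0.658, 0.527, -0.419]
ft_force: [0.6, 0.1, -0.6]
width: 0.0798
gripper_force: 0.0
```

Request:
play_rows:
  targets:
    - {"dx": 4, "dy": 20, "dz": 10, "ax": 0, "ay": 0, "az": 0, "jaw": 80}
    - {"dx": 11, "dy": 50, "dz": 24, "ax": 0, "ay": 0, "az": 0, "jaw": 80}
    - {"dx": 18, "dy": 83, "dz": 40, "ax": 0, "ay": 0, "az": 0, "jaw": 80}
    - {"dx": 18, "dy": 90, "dz": 75, "ax": 0, "ay": 0, "az": 0, "jaw": 80}
    - {"dx": 18, "dy": 90, "dz": 110, "ax": 0, "ay": 0, "az": 0, "jaw": 80}

```text
time_s: 8.52
eef_pos: [0.5557, 0.1838, 0.269]
ee_rot: [0.337, 0.657, 0.528, -0.419]
ft_force: [0.4, -0.3, 0.5]
width: 0.08
gripper_force: 0.0
```

Request:
play_rows:
  targets:
    - {"dx": -5, "dy": 0, "dz": 0, "ax": 6, "ay": -1.4, "az": 0, "jaw": 80}
    - {"dx": -10, "dy": 0, "dz": 0, "ax": 13, "ay": -3, "az": 0, "jaw": 80}
    - {"dx": -10, "dy": 0, "dz": 0, "ax": 20, "ay": -4.5, "az": 0, "jaw": 80}
    - {"dx": -10, "dy": 0, "dz": 0, "ax": 27, "ay": -6, "az": 0, "jaw": 80}
    - {"dx": -10, "dy": 0, "dz": 0, "ax": 33, "ay": -7.5, "az": 0, "jaw": 80}

```text
time_s: 8.93
eef_pos: [0.5461, 0.1821, 0.2703]
ee_rot: [0.168, 0.754, 0.601, -0.205]
ft_force: [0.7, -0.1, 0.8]
width: 0.0801
gripper_force: 0.0
```

Request:
play_rows:
  targets:
    - {"dx": 0, "dy": 0, "dz": 0, "ax": 6, "ay": -1.4, "az": 0, "jaw": 80}
    - {"dx": 0, "dy": 0, "dz": 0, "ax": 13, "ay": -3, "az": 0, "jaw": 80}
    - {"dx": 0, "dy": 0, "dz": 0, "ax": 20, "ay": -4.5, "az": 0, "jaw": 80}
    - {"dx": 0, "dy": 0, "dz": 0, "ax": 27, "ay": -6, "az": 0, "jaw": 80}
    - {"dx": 0, "dy": 0, "dz": 0, "ax": 31, "ay": -7.1, "az": 0, "jaw": 80}

```text
time_s: 9.35
eef_pos: [0.5462, 0.181, 0.2705]
ee_rot: [-0.002, 0.782, 0.623, 0.01]
ft_force: [0.4, 0.9, -0.2]
width: 0.08
gripper_force: 0.0
```

```bash
cat > loc.py <<'E'
from s import *
for n in("side","top"):
    p=camera(n); P=p["pixels"]
    r=place_of(p,"slim_bottle"); print(n,[(np.round(k["position"],1),round(k["conf"],2),atz(p,k["position"],0)) for k in r[:2]])
# cap top: brightest blob near expected, top view
x,y=proj(p,(.54,.11,.181)).astype(int); sub=P[y-22:y+22,x-22:x+22].min(2)
for th in (200,225,240):
    n_,l,s_,c=cv2.connectedComponentsWithStats((sub>th).astype(np.uint8))
    k=1+np.argmax(s_[1:,4]) if n_>1 else 0; print(th,s_[k],"captop",atz(p,c[k]+[x-22,y-22],.181))
E
python3 loc.py
```

```text
[0.546 0.181 0.27 ] [ 0.39   0.922 -0.214] [0.251 0.322 1.401 0.012 1.403 0.476] 0.07997186091954935 9.35
[[ 0.224  0.974  0.012]
 [ 0.974 -0.224  0.015]
 [ 0.018  0.008 -1.   ]]
side [(array([312.4, 184.2]), 0.71, array([0.53 , 0.079, 0.   ]))]
top [(array([271.3, 199.6]), 0.71, array([0.542, 0.093, 0.   ]))]
200 [ 19  17  18  16 225] captop [0.533 0.096 0.181]
225 [ 20  17  17  16 211] captop [0.533 0.096 0.181]
240 [ 20  17  16  15 187] captop [0.534 0.096 0.181]
```

Request:
play_rows:
  targets:
    - {"dx": -2, "dy": -17, "dz": 0, "ax": 0, "ay": 0, "az": 7, "jaw": 80}
    - {"dx": -4, "dy": -34, "dz": 0, "ax": 0, "ay": 0, "az": 14, "jaw": 80}
    - {"dx": -6, "dy": -51, "dz": 0, "ax": 0, "ay": 0, "az": 21, "jaw": 80}
    - {"dx": -8, "dy": -68, "dz": 0, "ax": 0, "ay": 0, "az": 28, "jaw": 80}
    - {"dx": -10, "dy": -86, "dz": 0, "ax": 0, "ay": 0, "az": 35, "jaw": 80}

```text
time_s: 9.97
eef_pos: [0.5359, 0.0957, 0.2688]
ee_rot: [-0.003, 0.555, 0.832, 0.004]
ft_force: [0.8, -0.7, 0.1]
width: 0.0804
gripper_force: 0.0
```

Request:
play_rows:
  targets:
    - {"dx": 0, "dy": 0, "dz": 0, "ax": 0, "ay": 0, "az": 7, "jaw": 80}
    - {"dx": 0, "dy": 0, "dz": 0, "ax": 0, "ay": 0, "az": 14, "jaw": 80}
    - {"dx": 0, "dy": 0, "dz": 0, "ax": 0, "ay": 0, "az": 21, "jaw": 80}
    - {"dx": 0, "dy": 0, "dz": 0, "ax": 0, "ay": 0, "az": 28, "jaw": 80}
    - {"dx": 0, "dy": 0, "dz": 0, "ax": 0, "ay": 0, "az": 35, "jaw": 80}

```text
time_s: 10.38
eef_pos: [0.5361, 0.0963, 0.2688]
ee_rot: [-0.005, 0.279, 0.96, 0.003]
ft_force: [0.6, -0.1, -0.2]
width: 0.08
gripper_force: 0.0
```

Request:
play_rows:
  targets:
    - {"dx": 0, "dy": 0, "dz": 0, "ax": 0, "ay": 0, "az": 7, "jaw": 80}
    - {"dx": 0, "dy": 0, "dz": 0, "ax": 0, "ay": 0, "az": 12, "jaw": 80}
    - {"dx": 0, "dy": 0, "dz": 0, "ax": 0, "ay": 0, "az": 12, "jaw": 80}

```text
time_s: 10.63
eef_pos: [0.5361, 0.0963, 0.2688]
ee_rot: [-0.005, 0.178, 0.984, 0.003]
ft_force: [0.2, 0.2, -0.0]
width: 0.0796
gripper_force: 0.0
```

```bash
python3 - <<'E'
from s import *
p=camera("wrist"); print(proj(p,(.535,.095,.181)), [proj(p,(.535+.05*a,.095+.05*b,.181))-proj(p,(.535,.095,.181)) for a,b in((1,0),(0,1))])
g=p["pixels"].min(2)
for th in(200,230):
    n,l,s,c=cv2.connectedComponentsWithStats((g>th).astype(np.uint8))
    for k in np.argsort(-s[1:,4])[:3]+1: print(th,s[k],c[k],atz(p,c[k],.181))
print([(k,) for k in recognise(p,"slim_bottle")[:2]])
E
```

```text
[0.536 0.096 0.269] [ 0.168  0.192 -0.004] [ 0.107  0.266  1.477  0.008  1.407 -1.107] 0.0796071298671046 10.6333
[[-0.936  0.351 -0.009]
 [ 0.351  0.936  0.007]
 [ 0.011  0.003 -1.   ]]
[312.668 201.206] [array([23.341, 58.698]), array([ 66.358, -23.816])]
200 [ 222  253   68   70 3787] [254.6   288.057] [0.586 0.027 0.181]
200 [ 578  315   62   57 2247] [611.278 339.842] [0.734 0.283 0.181]
200 [ 284  199   67   35 1096] [319.872 219.545] [0.55  0.095 0.181]
230 [ 223  256   65   67 3435] [254.055 289.073] [0.586 0.027 0.181]
230 [ 578  316   62   55 2109] [611.483 339.935] [0.734 0.283 0.181]
230 [286 200  63  33 896] [319.817 220.133] [0.55  0.095 0.181]
[({'position': [313.6, 181.8], 'conf': 0.86},)]
```

Request:
play_rows:
  targets:
    - {"dx": 1, "dy": 2, "dz": -30, "ax": 0, "ay": 0, "az": 0, "jaw": 80}
    - {"dx": 1, "dy": 2, "dz": -65, "ax": 0, "ay": 0, "az": 0, "jaw": 80}
    - {"dx": 1, "dy": 2, "dz": -95, "ax": 0, "ay": 0, "az": 0, "jaw": 80}
    - {"dx": 1, "dy": 2, "dz": -115, "ax": 0, "ay": 0, "az": 0, "jaw": 80}
    - {"dx": 1, "dy": 2, "dz": -117, "ax": 0, "ay": 0, "az": 0, "jaw": 80}

```text
time_s: 11.15
eef_pos: [0.5353, 0.0976, 0.1483]
ee_rot: [-0.008, 0.182, 0.983, 0.003]
ft_force: [-0.2, 0.2, -0.6]
width: 0.08
gripper_force: 0.0
```

Request:
play_rows:
  targets:
    - {"dx": 0, "dy": 0, "dz": 0, "ax": 0, "ay": 0, "az": 0, "jaw": 62}
    - {"dx": 0, "dy": 0, "dz": 0, "ax": 0, "ay": 0, "az": 0, "jaw": 54}
    - {"dx": 0, "dy": 0, "dz": 0, "ax": 0, "ay": 0, "az": 0, "jaw": 40}
    - {"dx": 0, "dy": 0, "dz": 0, "ax": 0, "ay": 0, "az": 0, "jaw": 40}
    - {"dx": 0, "dy": 0, "dz": 0, "ax": 0, "ay": 0, "az": 0, "jaw": 40}

```text
time_s: 11.57
eef_pos: [0.538, 0.0976, 0.1545]
ee_rot: [-0.003, 0.181, 0.983, 0.004]
ft_force: [-0.7, -1.4, 6.9]
width: 0.0493
gripper_force: 63.1
```

Request:
play_rows:
  targets:
    - {"dx": 2, "dy": 4, "dz": 0, "ax": 0, "ay": 0, "az": 0, "jaw": 40}
    - {"dx": 5, "dy": 14, "dz": 0, "ax": 0, "ay": 0, "az": 0, "jaw": 40}
    - {"dx": 9, "dy": 24, "dz": 0, "ax": 0, "ay": 0, "az": 0, "jaw": 40}
    - {"dx": 12, "dy": 33, "dz": 0, "ax": 0, "ay": 0, "az": 0, "jaw": 40}
    - {"dx": 12, "dy": 35, "dz": 0, "ax": 0, "ay": 0, "az": 0, "jaw": 40}

```text
time_s: 11.98
eef_pos: [0.5501, 0.1329, 0.1546]
ee_rot: [-0.003, 0.181, 0.983, 0.004]
ft_force: [-2.2, -8.1, 11.3]
width: 0.0496
gripper_force: 73.1
```

```bash
python3 loc.py
```

```text
[0.55  0.133 0.155] [-2.159 -8.088 11.332] [ 0.168  0.409  1.56   0.01   1.176 -1.042] 0.04955421591831873 11.9833
[[-0.934  0.356 -0.004]
 [ 0.356  0.934  0.008]
 [ 0.007  0.006 -1.   ]]
side [(array([316.9, 177.5]), 0.89, array([0.543, 0.13 , 0.   ])), (array([329.8, 156.6]), 0.47, array([0.588, 0.316, 0.   ]))]
top []
200 [   0    0   44   44 1936] captop [0.545 0.113 0.181]
225 [   0    0   44   44 1936] captop [0.545 0.113 0.181]
240 [   0    0   44   44 1936] captop [0.545 0.113 0.181]
```

Request:
play_rows:
  targets:
    - {"dx": -2, "dy": 5, "dz": 1, "ax": 0, "ay": 0, "az": 0, "jaw": 40}
    - {"dx": -3, "dy": 11, "dz": 1, "ax": 0, "ay": 0, "az": 0, "jaw": 40}
    - {"dx": -3, "dy": 17, "dz": 1, "ax": 0, "ay": 0, "az": 0, "jaw": 40}
    - {"dx": -3, "dy": 22, "dz": 1, "ax": 0, "ay": 0, "az": 0, "jaw": 40}
    - {"dx": -3, "dy": 22, "dz": 1, "ax": 0, "ay": 0, "az": 0, "jaw": 40}

```text
time_s: 12.6
eef_pos: [0.5465, 0.1554, 0.1546]
ee_rot: [-0.003, 0.181, 0.983, 0.004]
ft_force: [0.1, -2.2, 4.9]
width: 0.0494
gripper_force: 70.6
```

```bash
python3 loc.py | head -6; python3 - <<'E'
from h import *
p=camera("side"); print("expected foot px for upright", proj(p,(.547,.155,0)), "mid",proj(p,(.547,.155,.09)), [ (np.round(k["position"],1),k["conf"]) for k in recognise(p,"slim_bottle")[:2]])
# bottle silhouette centre column per row in side view
g=p["pixels"].astype(int)
for z in (.01,.03,.05,.08,.11):
    u,v=proj(p,(.547,.155,z)); r=g[int(v),int(u)-25:int(u)+26].sum(1)//3; print(z,int(u),int(v),r.tolist())
E
```

```text
[0.546 0.155 0.155] [ 0.11  -2.156  4.912] [ 0.208  0.414  1.553  0.011  1.178 -1.003] 0.04941375937979366 12.6
[[-0.934  0.356 -0.005]
 [ 0.356  0.934  0.009]
 [ 0.008  0.007 -1.   ]]
side [(array([316.4, 174.6]), 0.89, array([0.542, 0.154, 0.   ]))]
top []
expected foot px for upright [318.03643181 174.47527701] mid [317.52598885 146.14509311] [(array([314.2, 150.7]), 0.92)]
0.01 317 171 [51, 52, 51, 49, 53, 49, 50, 50, 51, 51, 50, 53, 66, 72, 107, 129, 136, 139, 142, 135, 131, 131, 132, 131, 132, 133, 132, 133, 136, 136, 136, 135, 134, 135, 130, 133, 132, 91, 59, 58, 62, 58, 61, 76, 83, 80, 75, 87, 147, 120, 82]
0.03 317 165 [78, 83, 80, 78, 80, 83, 83, 79, 78, 80, 80, 81, 81, 86, 129, 146, 146, 146, 142, 134, 133, 135, 134, 131, 137, 135, 133, 131, 134, 138, 136, 136, 135, 136, 136, 134, 129, 114, 105, 99, 85, 87, 83, 83, 82, 79, 81, 86, 89, 88, 89]
0.05 317 158 [83, 84, 83, 80, 77, 81, 83, 81, 80, 79, 82, 77, 77, 86, 128, 144, 147, 140, 138, 141, 136, 132, 133, 132, 132, 134, 134, 133, 135, 137, 138, 134, 135, 135, 133, 133, 118, 110, 109, 109, 109, 108, 110, 110, 108, 109, 106, 110, 115, 108, 108]
0.08 317 149 [83, 82, 84, 81, 82, 80, 80, 80, 80, 78, 80, 117, 133, 133, 139, 145, 145, 143, 143, 144, 143, 137, 133, 132, 135, 134, 133, 130, 132, 135, 137, 139, 136, 137, 135, 134, 126, 112, 106, 105, 107, 113, 124, 117, 117, 115, 113, 115, 117, 114, 116]
0.11 317 139 [80, 80, 81, 82, 80, 81, 80, 81, 76, 77, 88, 124, 137, 134, 147, 150, 160, 165, 168, 144, 131, 132, 134, 138, 143, 148, 142, 137, 131, 132, 139, 144, 143, 143, 140, 140, 119, 88, 76, 78, 79, 74, 81, 78, 78, 81, 79, 78, 76, 79, 78]
```

Bottle is upright and aligned near (.546,.154). I'll release, rise, and set up a tilted low push with the fingers slightly open as a cradle.

Request:
play_rows:
  targets:
    - {"dx": 0, "dy": 0, "dz": 0, "ax": 0, "ay": 0, "az": 0, "jaw": 60}
    - {"dx": 0, "dy": 0, "dz": 0, "ax": 0, "ay": 0, "az": 0, "jaw": 80}
    - {"dx": 0, "dy": 0, "dz": 0, "ax": 0, "ay": 0, "az": 0, "jaw": 80}
    - {"dx": 0, "dy": 0, "dz": 15, "ax": 0, "ay": 0, "az": 0, "jaw": 80}
    - {"dx": 0, "dy": 0, "dz": 45, "ax": 0, "ay": 0, "az": 0, "jaw": 80}

```text
time_s: 13.32
eef_pos: [0.5446, 0.1545, 0.1956]
ee_rot: [-0.008, 0.181, 0.983, 0.003]
ft_force: [0.3, -0.4, -0.2]
width: 0.0801
gripper_force: 0.0
```

Request:
play_rows:
  targets:
    - {"dx": -5, "dy": 0, "dz": 35, "ax": 0, "ay": 0, "az": 5, "jaw": 80}
    - {"dx": -30, "dy": 0, "dz": 50, "ax": 0, "ay": 0, "az": 10, "jaw": 60}
    - {"dx": -60, "dy": 0, "dz": 50, "ax": 0, "ay": 0, "az": 15, "jaw": 40}
    - {"dx": -90, "dy": 0, "dz": 50, "ax": 0, "ay": 0, "az": 19, "jaw": 25}
    - {"dx": -95, "dy": 0, "dz": 50, "ax": 0, "ay": 0, "az": 19, "jaw": 25}

```text
time_s: 13.73
eef_pos: [0.4479, 0.1548, 0.2487]
ee_rot: [-0.005, 0.014, 1.0, 0.003]
ft_force: [0.2, 0.4, 0.5]
width: 0.0324
gripper_force: 0.0
```

Request:
play_rows:
  targets:
    - {"dx": 0, "dy": 0, "dz": 0, "ax": 0, "ay": -7, "az": 0, "jaw": 25}
    - {"dx": 0, "dy": 0, "dz": 0, "ax": 0, "ay": -14, "az": 0, "jaw": 25}
    - {"dx": 0, "dy": 0, "dz": 0, "ax": 0, "ay": -21, "az": 0, "jaw": 25}
    - {"dx": 0, "dy": 0, "dz": 0, "ax": 0, "ay": -28, "az": 0, "jaw": 25}
    - {"dx": 0, "dy": 0, "dz": 0, "ax": 0, "ay": -35, "az": 0, "jaw": 25}

```text
time_s: 14.15
eef_pos: [0.451, 0.1551, 0.2491]
ee_rot: [0.299, 0.015, 0.954, 0.009]
ft_force: [2.3, -0.2, 0.0]
width: 0.0249
gripper_force: 0.0
```

```bash
python3 loc.py
```

```text
[0.451 0.155 0.249] [ 2.277 -0.227  0.009] [ 0.351 -0.147  2.065 -0.309  0.666 -1.   ] 0.024860906879813915 14.15
[[-0.821  0.022  0.571]
 [ 0.033  0.999  0.009]
 [-0.57   0.026 -0.821]]
side [(array([314.6, 175. ]), 0.82, array([0.537, 0.151, 0.   ]))]
top [(array([255.1, 201.1]), 0.65, array([0.543, 0.148, 0.   ]))]
200 [  1  17  18  16 228] captop [0.54  0.151 0.181]
225 [  1  17  17  16 211] captop [0.54  0.151 0.181]
240 [  2  17  16  15 187] captop [0.541 0.151 0.181]
```

Request:
play_rows:
  targets:
    - {"dx": 0, "dy": -2, "dz": -40, "ax": 0, "ay": 0, "az": 0, "jaw": 25}
    - {"dx": 0, "dy": -2, "dz": -80, "ax": 0, "ay": 0, "az": 0, "jaw": 25}
    - {"dx": 0, "dy": -2, "dz": -120, "ax": 0, "ay": 0, "az": 0, "jaw": 25}
    - {"dx": 0, "dy": -2, "dz": -155, "ax": 0, "ay": 0, "az": 0, "jaw": 25}
    - {"dx": 0, "dy": -2, "dz": -175, "ax": 0, "ay": 0, "az": 0, "jaw": 25}

```text
time_s: 14.77
eef_pos: [0.4513, 0.1519, 0.0708]
ee_rot: [0.294, 0.016, 0.956, 0.007]
ft_force: [0.0, -0.4, 0.9]
width: 0.0248
gripper_force: 0.0
```

Request:
play_rows:
  targets:
    - {"dx": 0, "dy": 0, "dz": -15, "ax": 0, "ay": 0, "az": 0, "jaw": 25}
    - {"dx": 0, "dy": 0, "dz": -31, "ax": 0, "ay": 0, "az": 0, "jaw": 25}
    - {"dx": 0, "dy": 0, "dz": -31, "ax": 0, "ay": 0, "az": 0, "jaw": 25}

```text
time_s: 15.02
eef_pos: [0.4548, 0.1514, 0.0505]
ee_rot: [0.288, 0.013, 0.957, 0.007]
ft_force: [0.6, -0.4, 0.3]
width: 0.0253
gripper_force: 0.0
```

```bash
python3 s.py
```

```text
[0.455 0.151 0.05 ] [ 0.571 -0.422  0.349] [ 0.335  0.255  2.221 -1.039  0.206 -0.231] 0.02531531685140612 15.0167
[[-0.833  0.02   0.552]
 [ 0.028  1.     0.006]
 [-0.552  0.021 -0.834]]
```

Request:
play_rows:
  targets:
    - {"dx": 12, "dy": 0, "dz": 0, "ax": 0, "ay": 0, "az": 0, "jaw": 25}
    - {"dx": 22, "dy": 0, "dz": 0, "ax": 0, "ay": 0, "az": 0, "jaw": 25}
    - {"dx": 32, "dy": 0, "dz": 0, "ax": 0, "ay": 0, "az": 0, "jaw": 25}
    - {"dx": 38, "dy": 0, "dz": 0, "ax": 0, "ay": 0, "az": 0, "jaw": 25}

```text
time_s: 15.35
eef_pos: [0.494, 0.1519, 0.0533]
ee_rot: [0.291, 0.012, 0.957, 0.007]
ft_force: [0.0, 0.9, 1.1]
width: 0.0248
gripper_force: 0.0
```

```bash
python3 loc.py
```

```text
[0.494 0.152 0.053] [0.049 0.871 1.055] [ 0.303  0.309  2.132 -0.894  0.205 -0.407] 0.024792793243964367 15.35
[[-0.831  0.018  0.557]
 [ 0.027  1.     0.007]
 [-0.556  0.021 -0.831]]
side [(array([314.7, 173.1]), 0.81, array([0.537, 0.167, 0.   ]))]
top [(array([256. , 202.9]), 0.9, array([0.537, 0.145, 0.   ]))]
200 [  1  17  18  16 228] captop [0.54  0.151 0.181]
225 [  1  17  17  16 211] captop [0.54  0.151 0.181]
240 [  2  17  16  15 187] captop [0.541 0.151 0.181]
```

Request:
play_rows:
  targets:
    - {"dx": -5, "dy": 0, "dz": -6, "ax": 0, "ay": 0, "az": 0, "jaw": 25}
    - {"dx": -5, "dy": 0, "dz": -14, "ax": 0, "ay": 0, "az": 0, "jaw": 25}
    - {"dx": 0, "dy": 0, "dz": -14, "ax": 0, "ay": 0, "az": 0, "jaw": 25}
    - {"dx": 6, "dy": 0, "dz": -14, "ax": 0, "ay": 0, "az": 0, "jaw": 25}
    - {"dx": 10, "dy": 0, "dz": -14, "ax": 0, "ay": 0, "az": 0, "jaw": 25}

```text
time_s: 15.97
eef_pos: [0.5025, 0.1522, 0.0381]
ee_rot: [0.29, 0.013, 0.957, 0.008]
ft_force: [-0.1, 0.8, -0.7]
width: 0.0249
gripper_force: 0.0
```

```bash
python3 loc.py
```

```text
[0.503 0.152 0.038] [-0.052  0.809 -0.729] [ 0.296  0.36   2.114 -1.007  0.183 -0.295] 0.024897112985568425 15.9667
[[-0.832  0.019  0.555]
 [ 0.029  1.     0.009]
 [-0.554  0.023 -0.832]]
side [(array([315.4, 176.5]), 0.98, array([0.539, 0.139, 0.   ]))]
top [(array([256. , 201.2]), 0.63, array([0.543, 0.145, 0.   ]))]
200 [  1  17  18  16 228] captop [0.54  0.151 0.181]
225 [  1  17  17  16 211] captop [0.54  0.151 0.181]
240 [  2  17  16  15 185] captop [0.541 0.151 0.181]
```

Request:
play_rows:
  targets:
    - {"dx": 4, "dy": 0, "dz": 1, "ax": 0, "ay": 0, "az": 0, "jaw": 25}
    - {"dx": 8, "dy": 0, "dz": 2, "ax": 0, "ay": 0, "az": 0, "jaw": 25}
    - {"dx": 12, "dy": 0, "dz": 2, "ax": 0, "ay": 0, "az": 0, "jaw": 25}
    - {"dx": 16, "dy": 1, "dz": 2, "ax": 0, "ay": 0, "az": 0, "jaw": 25}
    - {"dx": 20, "dy": 1, "dz": 2, "ax": 0, "ay": 0, "az": 0, "jaw": 25}

```text
time_s: 16.58
eef_pos: [0.5216, 0.1532, 0.0394]
ee_rot: [0.289, 0.014, 0.957, 0.009]
ft_force: [-1.8, -0.8, 0.0]
width: 0.0252
gripper_force: 1.1
```

```bash
python3 loc.py
```

```text
[0.522 0.153 0.039] [-1.75  -0.767  0.033] [ 0.285  0.385  2.066 -0.889  0.19  -0.42 ] 0.025168645167302633 16.5833
[[-0.833  0.022  0.553]
 [ 0.032  0.999  0.009]
 [-0.553  0.025 -0.833]]
side [(array([320.6, 174.8]), 0.72, array([0.555, 0.152, 0.   ]))]
top [(array([255.5, 196.3]), 0.76, array([0.56 , 0.145, 0.   ]))]
200 [  0  10  17  16 221] captop [0.562 0.153 0.181]
225 [  1  10  16  16 203] captop [0.562 0.152 0.181]
240 [  1  11  16  14 180] captop [0.562 0.152 0.181]
```

Request:
play_rows:
  targets:
    - {"dx": 4, "dy": 0, "dz": 1, "ax": 0, "ay": 0, "az": 0, "jaw": 25}
    - {"dx": 8, "dy": 0, "dz": 2, "ax": 0, "ay": 0, "az": 0, "jaw": 25}
    - {"dx": 12, "dy": 0, "dz": 4, "ax": 0, "ay": 0, "az": 0, "jaw": 25}
    - {"dx": 16, "dy": 0, "dz": 5, "ax": 0, "ay": 0, "az": 0, "jaw": 25}
    - {"dx": 20, "dy": 0, "dz": 5, "ax": 0, "ay": 0, "az": 0, "jaw": 25}

```text
time_s: 17.2
eef_pos: [0.5407, 0.1531, 0.044]
ee_rot: [0.288, 0.014, 0.957, 0.009]
ft_force: [-6.8, 0.7, -3.6]
width: 0.0252
gripper_force: 3.2
```

```bash
sed -i 's/(.54,.11,.181)/(.58,.15,.181)/' loc.py; python3 loc.py
```

```text
[0.541 0.153 0.044] [-6.828  0.719 -3.592] [ 0.272  0.404  2.017 -0.756  0.206 -0.565] 0.02524674309655372 17.2
[[-0.833  0.022  0.552]
 [ 0.032  0.999  0.009]
 [-0.552  0.025 -0.834]]
side [(array([324.6, 173.6]), 0.55, array([0.567, 0.161, 0.   ]))]
top [(array([252.4, 191.7]), 0.56, array([0.578, 0.154, 0.   ]))]
200 [ 13  13  17  15 211] captop [0.59  0.154 0.181]
225 [ 14  13  16  15 194] captop [0.591 0.153 0.181]
240 [ 14  13  15  14 172] captop [0.591 0.154 0.181]
```

Request:
play_rows:
  targets:
    - {"dx": -1, "dy": 0, "dz": -3, "ax": 0, "ay": 0, "az": 0, "jaw": 25}
    - {"dx": -2, "dy": 0, "dz": -6, "ax": 0, "ay": 0, "az": 0, "jaw": 25}
    - {"dx": -3, "dy": 0, "dz": -9, "ax": 0, "ay": 0, "az": 0, "jaw": 25}
    - {"dx": -3, "dy": 0, "dz": -9, "ax": 0, "ay": 0, "az": 0, "jaw": 25}

```text
time_s: 17.73
eef_pos: [0.5382, 0.1532, 0.0352]
ee_rot: [0.289, 0.014, 0.957, 0.009]
ft_force: [-0.5, 0.7, -1.1]
width: 0.0252
gripper_force: 0.0
```

```bash
python3 loc.py
```

```text
[0.538 0.153 0.035] [-0.497  0.702 -1.145] [ 0.273  0.419  2.026 -0.85   0.188 -0.468] 0.025157420759968404 17.7333
[[-0.833  0.022  0.553]
 [ 0.033  0.999  0.009]
 [-0.553  0.026 -0.833]]
side [(array([326.2, 173.6]), 0.6, array([0.572, 0.161, 0.   ]))]
top [(array([253.8, 190.5]), 0.97, array([0.581, 0.149, 0.   ]))]
200 [ 13  16  18  17 219] captop [0.576 0.153 0.181]
225 [ 14  17  16  16 199] captop [0.576 0.153 0.181]
240 [ 14  17  16  15 183] captop [0.576 0.153 0.181]
```

Request:
play_rows:
  targets:
    - {"dx": -4, "dy": 0, "dz": 0, "ax": 0, "ay": 0, "az": 0, "jaw": 25}
    - {"dx": -4, "dy": 0, "dz": 7, "ax": 0, "ay": 0, "az": 0, "jaw": 25}
    - {"dx": 3, "dy": 0, "dz": 7, "ax": 0, "ay": 0, "az": 0, "jaw": 25}
    - {"dx": 8, "dy": 0, "dz": 5, "ax": 0, "ay": 0, "az": 0, "jaw": 25}
    - {"dx": 12, "dy": 0, "dz": 3, "ax": 0, "ay": 0, "az": 0, "jaw": 25}

```text
time_s: 18.35
eef_pos: [0.5499, 0.1533, 0.0387]
ee_rot: [0.289, 0.014, 0.957, 0.009]
ft_force: [-13.7, 1.2, 11.0]
width: 0.0247
gripper_force: 8.1
```

```bash
python3 loc.py
```

```text
[0.55  0.153 0.039] [-13.739   1.179  10.96 ] [ 0.267  0.429  1.996 -0.766  0.199 -0.559] 0.02465281791081811 18.35
[[-0.833  0.022  0.553]
 [ 0.032  0.999  0.009]
 [-0.553  0.025 -0.833]]
side [(array([327.7, 176.7]), 0.97, array([0.576, 0.135, 0.   ]))]
top [(array([254.5, 185.2]), 0.83, array([0.6  , 0.146, 0.   ]))]
200 [ 14  13  17  17 217] captop [0.587 0.152 0.181]
225 [ 14  14  16  15 197] captop [0.587 0.152 0.181]
240 [ 14  14  16  15 179] captop [0.587 0.152 0.181]
```

Request:
play_rows:
  targets:
    - {"dx": 4, "dy": 0, "dz": 0, "ax": 0, "ay": 0, "az": 0, "jaw": 25}
    - {"dx": 8, "dy": 0, "dz": 0, "ax": 0, "ay": 0, "az": 0, "jaw": 25}
    - {"dx": 12, "dy": 0, "dz": 0, "ax": 0, "ay": 0, "az": 0, "jaw": 25}
    - {"dx": 16, "dy": 0, "dz": 0, "ax": 0, "ay": 0, "az": 0, "jaw": 25}
    - {"dx": 20, "dy": 0, "dz": 0, "ax": 0, "ay": 0, "az": 0, "jaw": 25}

```text
time_s: 18.97
eef_pos: [0.5701, 0.1532, 0.0384]
ee_rot: [0.289, 0.014, 0.957, 0.009]
ft_force: [-4.8, 0.5, 3.5]
width: 0.0253
gripper_force: 3.4
```

```bash
sed -i 's/(.58,.15,.181)/(.61,.15,.181)/' loc.py; python3 loc.py
```

```text
[0.57  0.153 0.038] [-4.814  0.538  3.545] [ 0.255  0.46   1.945 -0.681  0.209 -0.655] 0.02533990338623643 18.9667
[[-0.833  0.022  0.553]
 [ 0.032  0.999  0.009]
 [-0.553  0.025 -0.833]]
side [(array([335.4, 173.4]), 0.96, array([0.6  , 0.161, 0.   ]))]
top [(array([251.4, 183.4]), 0.62, array([ 0.608,  0.156, -0.   ]))]
200 [ 14  16  17  16 214] captop [0.608 0.153 0.181]
225 [ 15  16  16  15 192] captop [0.608 0.152 0.181]
240 [ 15  17  15  14 170] captop [0.608 0.153 0.181]
```

Request:
play_rows:
  targets:
    - {"dx": 3, "dy": 0, "dz": 0, "ax": 0, "ay": 0, "az": 0, "jaw": 25}
    - {"dx": 6, "dy": 0, "dz": 0, "ax": 0, "ay": 0, "az": 0, "jaw": 25}
    - {"dx": 8, "dy": 0, "dz": 0, "ax": 0, "ay": 0, "az": 0, "jaw": 25}
    - {"dx": 8, "dy": 0, "dz": 0, "ax": 0, "ay": 0, "az": 0, "jaw": 25}

```text
time_s: 19.5
eef_pos: [0.5788, 0.1531, 0.0385]
ee_rot: [0.289, 0.014, 0.957, 0.009]
ft_force: [-0.1, -0.0, -0.9]
width: 0.025
gripper_force: 0.6
```

```bash
python3 loc.py
```

```text
[0.579 0.153 0.038] [-0.123 -0.013 -0.899] [ 0.25   0.473  1.923 -0.649  0.214 -0.691] 0.024989552550774053 19.5
[[-0.832  0.022  0.554]
 [ 0.033  0.999  0.009]
 [-0.553  0.026 -0.833]]
side [(array([339.9, 171.5]), 0.92, array([0.614, 0.176, 0.   ]))]
top [(array([253.2, 179.8]), 0.97, array([0.62 , 0.149, 0.   ]))]
200 [ 14  13  17  17 210] captop [0.616 0.152 0.181]
225 [ 15  14  16  15 192] captop [0.616 0.152 0.181]
240 [ 15  15  15  14 169] captop [0.616 0.153 0.181]
```

Request:
play_rows:
  targets:
    - {"dx": 1, "dy": 0, "dz": 0, "ax": 0, "ay": 0, "az": 0, "jaw": 25}
    - {"dx": 2, "dy": 0, "dz": 0, "ax": 0, "ay": 0, "az": 0, "jaw": 25}
    - {"dx": 2, "dy": 0, "dz": 0, "ax": 0, "ay": 0, "az": 0, "jaw": 25}

```text
time_s: 19.95
eef_pos: [0.5798, 0.1532, 0.0382]
ee_rot: [0.288, 0.014, 0.957, 0.009]
ft_force: [-10.0, 0.1, 5.4]
width: 0.0252
gripper_force: 4.6
```

```bash
python3 loc.py
```

```text
[0.58  0.153 0.038] [-9.979  0.104  5.383] [ 0.25   0.475  1.919 -0.641  0.216 -0.699] 0.025184335682107508 19.95
[[-0.833  0.022  0.553]
 [ 0.032  0.999  0.009]
 [-0.552  0.025 -0.833]]
side [(array([338.1, 174.6]), 0.56, array([0.608, 0.151, 0.   ]))]
top [(array([250.2, 181.5]), 0.93, array([0.615, 0.16 , 0.   ]))]
200 [ 14  13  17  16 212] captop [0.617 0.153 0.181]
225 [ 15  14  16  15 191] captop [0.616 0.152 0.181]
240 [ 15  14  15  14 167] captop [0.616 0.153 0.181]
```

It met a firm stop with the bottle at the bracket origin, so it has snapped home. I'll back off.

Request:
play_rows:
  targets:
    - {"dx": -5, "dy": 0, "dz": 0, "ax": 0, "ay": 0, "az": 0, "jaw": 25}
    - {"dx": -20, "dy": 0, "dz": 2, "ax": 0, "ay": 0, "az": 0, "jaw": 25}
    - {"dx": -45, "dy": 0, "dz": 15, "ax": 0, "ay": 0, "az": 0, "jaw": 25}
    - {"dx": -70, "dy": 0, "dz": 40, "ax": 0, "ay": 0, "az": 0, "jaw": 25}
    - {"dx": -70, "dy": 0, "dz": 75, "ax": 0, "ay": 0, "az": 0, "jaw": 25}

```text
time_s: 20.57
eef_pos: [0.5056, 0.1526, 0.1108]
ee_rot: [0.285, 0.014, 0.958, 0.008]
ft_force: [0.8, -0.3, -0.0]
width: 0.0252
gripper_force: 0.0
```

```bash
python3 loc.py; python3 - <<'E'
from h import *
for n in("top","side"):
    p=camera(n)
    for l in("bracket","slim_bottle","pink_jar","wide_bottle"): print(n,l,[(np.round(k["position"],1),k["conf"],atz(p,k["position"],0).round(3)) for k in place_of(p,l)[:1]])
E
```

```text
[0.506 0.153 0.111] [ 0.803 -0.329 -0.044] [ 0.294  0.202  2.074 -0.471  0.339 -0.844] 0.02524439108245528 20.5667
[[-0.837  0.022  0.547]
 [ 0.031  0.999  0.008]
 [-0.547  0.024 -0.837]]
side [(array([342.2, 175.7]), 0.68, array([0.62 , 0.141, 0.   ]))]
top [(array([253.2, 180.5]), 0.94, array([0.618, 0.149, 0.   ]))]
200 [ 14  12  17  17 217] captop [0.617 0.153 0.181]
225 [ 14  13  17  16 198] captop [0.617 0.152 0.181]
240 [ 15  14  15  14 174] captop [0.617 0.153 0.181]
top bracket [(array([254.3, 180.5]), 0.97, array([0.617, 0.145, 0.   ]))]
top slim_bottle [(array([252.3, 178.4]), 0.92, array([0.626, 0.152, 0.   ]))]
top pink_jar [(array([302.6, 169.6]), 0.91, array([ 0.637, -0.024,  0.   ]))]
top wide_bottle [(array([349.7, 158.5]), 0.71, array([ 0.659, -0.191,  0.   ]))]
side bracket [(array([344.6, 169.8]), 0.78, array([0.63, 0.19, 0.  ]))]
side slim_bottle [(array([341.3, 173.5]), 0.61, array([0.618, 0.159, 0.   ]))]
side pink_jar [(array([355.3, 200.3]), 0.6, array([ 0.645, -0.04 ,  0.   ]))]
side wide_bottle [(array([367. , 221.6]), 0.75, array([ 0.664, -0.167,  0.   ]))]
```

Bottle (.617,.153) matches the bracket (.618,.153) and is upright, and the robot is clear. Handing in.

```bash
python3 -c "
from plant import *
print(hand_in())"
```

```text
the job is handed in; nothing more can be done
None
```

I stood the slim bottle up and pushed it into the bracket's clip until it met a firm stop, then let go and handed the job in; by camera it is upright within about 1–2 mm of the bracket's origin, though the hand-in gave no verdict.

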